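# Back off the clamp bolt of a studio boom stand with a ratchet

## Task

The boom stand's foot has to be freed: the ratchet is sitting on its captive clamp bolt but is still set to tighten. Flip the ratchet's direction lever to the loosening side, then swing the handle to and fro between the gussets to back the bolt off (anticlockwise seen from above) until its lug bears firmly on the stop pin for a moment, feeling for the stop and not straining it. Do not tighten the bolt any further, do not disturb the other things on the desk, and leave the ratchet's lever at the loosening side.

Things in the scene. Friction and masses are not known exactly. Their poses are not given: they have to be found in the camera images.
- bolt_axis (a point): On the clamp bolt's vertical axis, 80 mm above the desk. Axes of the fixed steel foot: z up; the handle points along -x at mid-swing; a 50 mm column, 190 mm high with its collar, stands 115 mm along +x. The foot's plate is 270 x 150 x 10 mm; two 8 mm gussets, 88 mm high beside the bolt (110 mm towards the column), let the handle swing 0.73 rad either side of -x and stop it hard there.
- handle_grip (a point): On the centre line of the level ratchet handle, 135 mm from the bolt axis and 80 mm up, in the black grip (21-24 mm thick, 85 to 185 mm from the axis). It turns about the bolt axis only and cannot be lifted off. Pushed here it idles at 1 to 3 N; with the pawl engaged the bolt turns at about 7 N. After each change of direction up to 0.25 rad is lost before the pawl catches (36 teeth).
- lever_tip (a point): Centre of the upright thumb tab (8 x 8 mm, 95 to 113 mm above the desk) at the end of the direction lever, on top of the ratchet's head (head top at 92 mm, radius 21 mm; the rest of the lever reaches up to 99 mm). The lever's pivot is 42 mm from the bolt axis towards the handle, the tab 26 mm from the pivot towards the bolt axis, so it swings across the head.
- lever (a joint): Direction lever, rad. +0.42 (as found): tab to the left, seen from the handle's end looking at the head; drives clockwise (tightens), idles anticlockwise. -0.42: tab to the right; drives anticlockwise (loosens), idles clockwise. Snaps over-centre at 0; takes 3.5 to 8 N at the tab; push it right across.
- lug_face (a point): On the leading (anticlockwise) face of the lug of the bolt's collar, 32 mm from the bolt axis and 19 mm above the desk; the lug is a 7 mm wide dark steel finger that sticks out below the socket and turns with the bolt. From the start (tight) it has 1.2 to 1.7 rad to turn anticlockwise to the stop. The bolt stays where it is left.
- stop_face (a point): Point on the stop pin that the lug face meets, 32 mm from the bolt axis and 19 mm above the desk. At the stop it and lug_face coincide within 1 mm.
- stop_ring: Fixed flat steel ring (52 to 80 mm diameter) around the bolt on the foot's plate, carrying the upright stop pin (8 mm diameter, top 26 mm above the desk, 32 mm from the axis). Origin on the bolt axis at desk level. At the stop, 13.5 N held at handle_grip for half a second bears firmly (29 N on the pin); below 12 N there (22 N on the pin) is not firm, above 18 N (50 N on the pin) strains it.
- socket_big: Bystander: loose steel socket, 28 mm diameter, 38 mm high, upright on the desk beside the foot. Origin under its centre.
- socket_small: Bystander: loose steel socket, 21 mm diameter, 32 mm high, upright beside the foot. Origin under its centre.
- spanner: Bystander: steel combination spanner, 170 mm long, lying along its own x beside the foot.
- headphones: Bystander: black headphones lying on the desk, 200 x 140 mm, 72 mm high.
- phone: Bystander: black desk telephone, 170 x 180 mm, 100 mm high.
- mixer: Bystander: small dark audio mixer, 200 x 220 mm, 55 mm high.
- slate: Bystander: black clapper slate lying flat, 255 x 260 mm, 8 mm thick.
- mug: Bystander: white mug, 80 mm diameter, 95 mm high.

How it is judged:
By the outcome, as a careful person would: the job done as asked, in the order asked, and still so for the second after the job is handed in, with the robot touching nothing.
It also fails if it takes over 61 s, if anything falls off the work surface, if the arm or the gripper's body presses on something with over 40 N, if the wrist force passes 120 N, or if a joint passes its speed limit or range.

## Robot

A 6-joint arm with a two-finger parallel gripper is mounted at the origin on the work surface. World frame = base frame: x ahead of the robot, y to its left, z up, the work surface at z = 0. Lengths are in m, angles in rad, forces in N, time in s.
With the tool pointing down it reaches from about 0.3 to 0.875 m from the base axis. Payload 6.4 kg.
Tool frame: the origin (TCP) lies midway between the tips of the shut fingers; the grasp point (between the pads) lies 19 mm behind it; z points along the fingers, y is the line along which they close (so a half turn about z gives the same grasp; the last joint's range is limited). The gripper opens to 85 mm and grips with 20 to 120 N. Pads are 22 mm wide; open, the fingers measure 114 mm over their backs; the gripper's body (76 mm by 85 mm) begins 54 mm behind the grasp point. The pads swing forward as they close: fully open they stand 13 mm farther back than shut.
Start: joints at [-1.502, 0.181, 1.607, -0, 1.354, -0.206], TCP at [0.156, -0.553, 0.231] pointing down, gripper open.
Joint ranges: [-2.99, 2.99], [-0.89, 2.07], [0.3, 2.58], [-1.14, 4.28], [0, 2.63], [-3.12, 3.12]. Speed limits (rad/s): [2.57, 2.57, 3.01, 3.14, 3.14, 3.14].

## Interface

Orientations are given as a unit quaternion [w, x, y, z].
In Python, from bench import status, camera, ctrl gives the robot as it stands. The module is installed in compiled form; this text tells all that it offers.
- The arm moves only by the shell command python3 -m handwheel 'ROWS'. ROWS is JSON, a list that holds one entry, the list of rows, each a list of 7 numbers: the opening, from -1 (shut) to 1 (fully open), then the shift along the tool's x, y, z in cm, then the turn, a rotation vector about the tool's x, y, z in degrees. A call has 1 to 10 rows; each row is the pose to reach, as a shift and turn from the pose commanded when the call began, along the tool's axes at that moment; what a row does not reach only later rows make up. A row lasts 1/8 s, in which the tool goes at most 62.5 mm and 10.7 degrees, less where a joint would pass 70% of its speed; a pose out of reach is approached as far as the arm can. A call with a gripper value outside its range is refused whole. The fingers move at their own pace and stop on an object; the grip force is fixed at half the most. Time passes only in rows, so rows that repeat a pose let the fingers close. It gives the time, the measured TCP pose, the force, the opening and the grip force at its end, in the units of the state.
- status.get_obs(): the state, without advancing time (a new reading comes with each control period).
- camera(name): name is "side" or "top"; returns a dict with "frame" (384x512x3 uint8, blue, green, red), "depth" (384x512 float32, m along the optical axis (not along the pixel's ray), 0 where there is no reading), "fx", "fy", "cx", "cy" (pixels), "dist" ([k1, k2, p1, p2, k3] as OpenCV has them; the pictures are not rectified), "extrinsics" (4x4, takes a point from camera to world coordinates). Camera axes: x right, y down, z forward; pixel columns grow to the right and rows downward; lengths in m; the calibration is good to about 2 mm. A picture is of the moment at which its call begins.
- ctrl.hand_in(): hands the job in; it is judged then, once.
The state is a dict: "time_s": time; "q": joint angles; "dq": joint speeds; "joint_efforts": joint torques, N m; "eef_pos": TCP position; "eef_rot": TCP orientation; "wrist_force": force on the tool from outside, world axes, zero at the start; "torque": the same for the moment, N m; "opening": opening from 0.0 (shut) to 1.0 (fully open); "grasp_force": force on a finger pad.
Only numpy, scipy, OpenCV 4.12 (cv2) and the standard library are available. Lean on these libraries where they do the work, as an engineer would, in place of code of your own. Each camera call takes 0.05 s, during which the arm holds its last target. There are 200 camera calls.

## Working session

There is one attempt and no reset: what is moved stays moved. The work goes in short steps, Python scripts to look and compute and a shell command to move; the robot and the scene stay as the last step left them, time stands still between calls to the robot, and variables do not carry over. Pictures are saved under pics/ and viewed, at most 10 in all, crops included, and the job is handed in when it is done.

```bash
mkdir -p pics
cat > h.py <<'E'
import numpy as np, cv2
from bench import status, camera, ctrl
def snap(n,f):
    c=camera(n); np.savez(f'pics/{f}.npz',**c); cv2.imwrite(f'pics/{f}.png',c['frame']); return c
def load(f): return dict(np.load(f'pics/{f}.npz'))
def K(c): return np.array([[c['fx'],0,c['cx']],[0,c['fy'],c['cy']],[0,0,1.]],float)
def p_depth(c,u,v):
    d=float(c['depth'][int(round(v)),int(round(u))]); n=cv2.undistortPoints(np.array([[[u,v]]],float),K(c),c['dist'])[0,0]
    return (c['extrinsics']@[n[0]*d,n[1]*d,d,1])[:3]
def p_z(c,u,v,z):
    n=cv2.undistortPoints(np.array([[[u,v]]],float),K(c),c['dist'])[0,0]
    E=c['extrinsics']; r=E[:3,:3]@[n[0],n[1],1]; o=E[:3,3]; return o+r*(z-o[2])/r[2]
def proj(c,P):
    T=np.linalg.inv(c['extrinsics']); return cv2.projectPoints(np.array(P,float).reshape(-1,3),cv2.Rodrigues(T[:3,:3])[0],T[:3,3],K(c),c['dist'])[0][:,0]
E
python3 - <<'E'
from h import *
for n in('top','side'):
    c=snap(n,n+'0'); print(n,c['extrinsics'].round(3).tolist(),c['fx'])
print(status.get_obs())
a=cv2.imread('pics/top0.png');b=cv2.imread('pics/side0.png')
E
```

```text
top [[-0.021, -0.997, 0.07, 0.419], [-1.0, 0.022, 0.011, -0.027], [-0.012, -0.07, -0.997, 1.538], [0.0, 0.0, 0.0, 1.0]] 486.60350152868625
side [[-0.845, -0.376, 0.38, 0.002], [-0.535, 0.606, -0.589, 0.766], [-0.009, -0.701, -0.713, 1.053], [0.0, 0.0, 0.0, 1.0]] 424.4486529129906
{'time_s': 0.1, 'q': array([-1.50229929e+00,  1.81461133e-01,  1.60789136e+00, -2.87211017e-05,
        1.35380227e+00, -2.06280277e-01]), 'dq': array([-0.00281995, -0.00057889, -0.00221129,  0.00020277, -0.00104085,
        0.00097615]), 'joint_efforts': array([ 7.08647294e-04, -4.45875800e+01, -3.52238667e+01, -2.63011325e-04,
        4.12876136e-03,  2.51449387e-05]), 'eef_pos': array([ 0.15600096, -0.55292449,  0.23048545]), 'eef_rot': array([-7.80170364e-04,  9.90576288e-01,  1.36959879e-01,  3.97776899e-05]), 'wrist_force': array([0.12825928, 0.49289896, 0.57275662]), 'torque': array([ 0.03143026, -0.02928433,  0.03517409]), 'grasp_force': 0.0, 'opening': 0.9999035132333866}
```

View pics/top0.png

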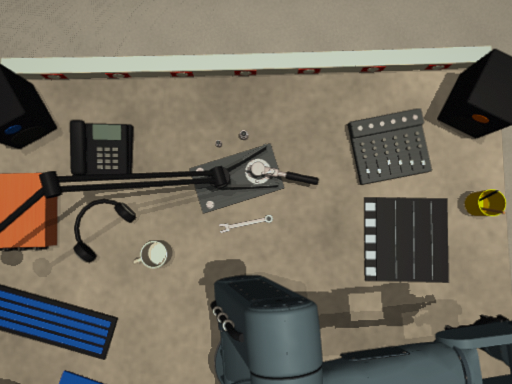

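View pics/side0.png

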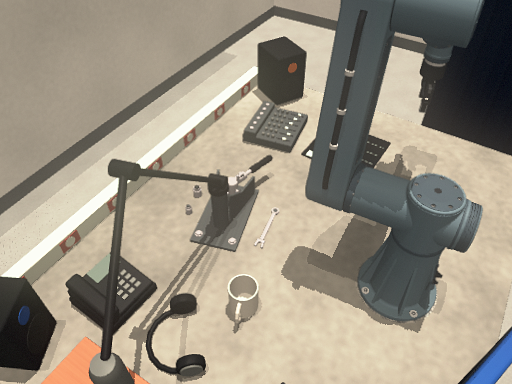

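The top view shows the foot near (240,175), the head at about (262,172) and the handle end at about (317,181). The boom runs off to the left, away from the handle. I'll crop in closer.

Run:
```python
from h import *
c=load('top0'); a=cv2.resize(c['frame'][135:220,190:325],None,fx=5.5,fy=5.5,interpolation=cv2.INTER_CUBIC)
cv2.imwrite('pics/top0c.png',a)
for u,v in [(316,181),(300,177),(258,172),(223,177)]: print(u,v,p_depth(c,u,v).round(4),p_z(c,u,v,.08).round(4))
c=load('side0'); a=cv2.resize(c['frame'][140:255,185:285],None,fx=5,fy=5,interpolation=cv2.INTER_CUBIC)
cv2.imwrite('pics/side0c.png',a)
```

```text
316 181 [ 0.5458 -0.2068  0.0892] [ 0.5466 -0.2079  0.08  ]
300 177 [ 0.4193 -0.0272  1.5384] [ 0.5597 -0.1604  0.08  ]
258 172 [ 0.5767 -0.0345  0.0889] [ 0.5776 -0.0345  0.08  ]
223 177 [0.5517 0.0623 0.212 ] [0.5648 0.0712 0.08  ]
```

View pics/top0c.png

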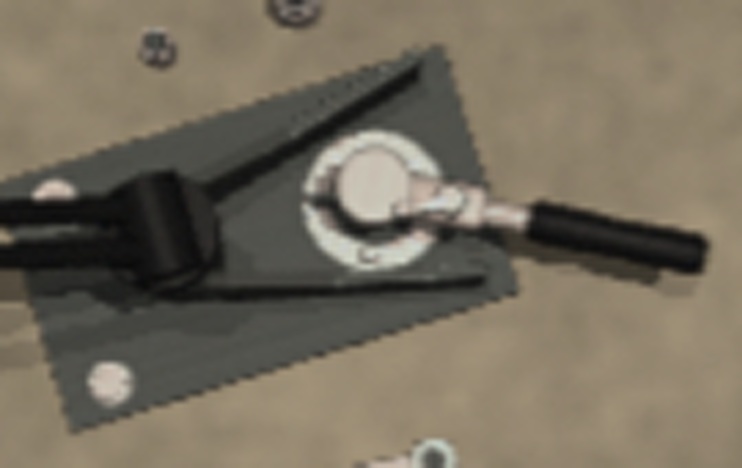

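View pics/side0c.png

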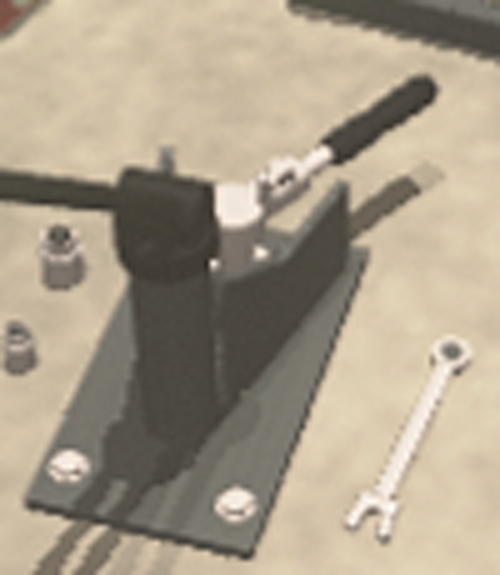

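The head is at crop (372,188), the tab at about (405,208) on the near side, the pin at about (368,255), the lug at about (318,195) and the grip end at (705,255). Now the geometry.

Run:
```python
from h import *
c=load('top0'); f=lambda x,y,z:p_z(c,190+(x+.5)/5.5-.5,135+(y+.5)/5.5-.5,z)
head=f(372,186,.092); ring=f(372,199,.012); A=f(440,45,.01);B=f(517,292,.01);C=f(72,430,.01)
e=f(705,255,.08); g0=f(535,219,.08); pin=f(368,256,.026); lug=f(318,195,.02)
print('head',head,'ring',ring)
d=(B-A)/np.linalg.norm(B-A); print('short',np.linalg.norm(B-A),'long',np.linalg.norm(C-B))
# foot -x dir: along C->B
m=(B-C)/np.linalg.norm(B-C); ang=lambda v:np.degrees(np.arctan2(v[1],v[0]))
print('mid dir',ang(m),'perp est',ang(d)+90, 'centre of plate near edge',((A+B)/2))
for n,b in(('head',head),('ring',ring)):
    print(n,'grip end',ang(e-b),np.linalg.norm((e-b)[:2]),'grip start',ang(g0-b),np.linalg.norm((g0-b)[:2]),'pin',ang(pin-b),np.linalg.norm((pin-b)[:2]),'lug',ang(lug-b),np.linalg.norm((lug-b)[:2]))
tab=f(405,208,.105); print('tab',tab,np.linalg.norm((tab-head)[:2]),ang(tab-head))
# depth map around head
D=c['depth']
for v in range(164,182): print(v,[int(round(1000*p_depth(c,u,v)[2])) if D[v,u]>0 else -1 for u in range(250,284,1)])
```

```text
head [ 0.58714831 -0.03240094  0.092     ] ring [ 0.58893888 -0.0325253   0.012     ]
short 0.1492186670449908 long 0.26624682355858614
mid dir -73.9855131989969 perp est -74.18053272809942 centre of plate near edge [ 0.60560611 -0.09395424  0.01      ]
head grip end -102.64934987563602 0.18530081348625652 grip start -101.93547904161541 0.09071435053906346 pin 174.85196941797577 0.03233564546704204 lug 82.78215629560262 0.03089263799880271
ring grip end -103.19716847455459 0.18558006298311716 grip start -103.05500134995337 0.09098035670734413 pin 174.91376439754012 0.034130176712803426 lug 86.11296249516117 0.03084314166693152
tab [ 0.57334113 -0.04984618  0.105     ] 0.022248018942432307 -128.3601520214246
164 [10, 10, 94, 92, 89, 93, 89, 86, 89, 91, 87, 88, 87, 7, 8, 16, 12, 19, 7, 5, 12, 5, 10, 17, 4, 6, 6, -9, -1, -5, 0, 2, 3, 6]
165 [22, 11, 90, 89, 90, 86, 96, 94, 92, 91, 93, 87, 94, 86, 15, 16, 15, 12, 13, 4, 5, 7, 8, 6, 6, 14, 13, 3, 2, 6, -11, 0, -10, 3]
166 [14, 88, 91, 87, 93, 92, 86, 92, 93, 91, 91, 90, 98, 94, 82, 83, 14, 13, 12, 4, 11, 6, 2, 12, 7, 18, 12, 7, -4, 0, 3, 
[... 1333 characters left out ...]
1, 6, 9, 8, 6, 5, 74, 85, 87, 81, 9, 8, 7, -1, -6, 81, 81]
177 [20, 10, 7, 13, 11, 11, 14, 12, 5, 5, 4, 13, 6, 13, 15, 16, 12, 14, 18, 7, 10, 10, 5, 18, 18, 10, 10, 14, 11, 16, 4, -2, 0, -2]
178 [14, 11, 7, 11, 4, 7, 9, 11, 9, 11, 10, 9, 12, 12, 12, 15, 8, 9, 5, 14, 9, 8, 0, 9, 15, 13, 5, 15, 10, 6, 8, -4, -5, -4]
179 [11, 10, 13, 15, 17, 15, 6, 9, 2, 8, 20, 16, 9, -1, 10, 8, 17, 17, 6, 6, 12, 9, 11, 7, 17, 5, 16, 8, 9, 9, 11, 13, 2, 0]
180 [9, 12, 20, 12, 13, 14, 31, 24, 9, 12, 13, 12, 13, 12, 16, 12, 11, 5, 16, 5, 10, 6, 4, 3, 5, 11, 11, 9, 7, 13, 7, 4, -2, 0]
181 [14, 14, 16, 17, 15, 14, 22, 29, 14, 15, 10, 12, 8, 18, 10, 8, 9, 3, 9, 16, 10, 7, 7, 13, 10, 10, 13, 8, 15, 11, 10, 9, -3, -5]
```

```bash
cat >> h.py <<'E'
from scipy.spatial.transform import Rotation as R
B=np.array([.588,-.0325]); 
def rel(P,yaw):
    """shift (cm, tool axes) and turn (deg rotvec) from present pose to TCP P, tool down, tool x at yaw deg"""
    o=status.get_obs(); r=R.from_quat(np.roll(o['eef_rot'],-1)); y=np.radians(yaw)
    t=R.from_matrix(np.array([[np.cos(y),np.sin(y),0],[np.sin(y),-np.cos(y),0],[0,0,-1]]))
    return [round(float(v),2) for v in r.inv().apply(np.array(P)-o['eef_pos'])*100],[round(float(v),1) for v in (r.inv()*t).as_rotvec(degrees=True)]
def polar(rad,ang): a=np.radians(ang); return B+rad*np.array([np.cos(a),np.sin(a)])
E
python3 - <<'E'
from h import *
t=np.array([.5735,-.0485]); p=np.array([.975,-.2215])
for z in(.231,.1025): print(rel([*(t-.038*p),z],77.2))
E
```

```text
([50.53, -39.04, 0.02], [-0.1, -0.1, -61.5])
([50.53, -39.02, 12.87], [-0.1, -0.1, -61.5])
```

```bash
python3 -m handwheel '[[[-1,5,-4,0,0,0,-6],[-1,10,-8,0,0,0,-12],[-1,15,-11.6,0,0,0,-18],[-1,20,-15.5,0,0,0,-24],[-1,25,-19.3,0,0,0,-30],[-1,30,-23.2,0,0,0,-37],[-1,35,-27,0,0,0,-43],[-1,40,-31,0,0,0,-49],[-1,45,-34.8,0,0,0,-55],[-1,49,-37.9,0,0,0,-61.5]]]'
python3 - <<'E'
from h import *
print(status.get_obs()['q'])
t=np.array([.5735,-.0485]); p=np.array([.975,-.2215])
for z in(.231,.1025): print(rel([*(t-.038*p),z],77.2))
E
```

```text
time_s: 1.35
eef_pos: [0.5257, -0.0535, 0.2311]
eef_rot: [-0.0, 0.78, 0.626, -0.0]
wrist_force: [-0.2, -0.9, 0.5]
opening: 0.0
grasp_force: 0.0
[-3.26311624e-01  7.66551215e-02  1.72363672e+00 -6.20257279e-05
  1.34137788e+00 -1.07979064e-01]
([1.55, 0.76, 0.01], [-0.0, 0.0, 0.3])
([1.55, 0.76, 12.86], [-0.0, 0.0, 0.3])
```

```bash
python3 -m handwheel '[[[-1,1.5,0.8,3,0,0,0],[-1,1.5,0.8,6,0,0,0],[-1,1.5,0.8,9,0,0,0],[-1,1.5,0.8,11,0,0,0],[-1,1.5,0.8,12.5,0,0,0],[-1,1.5,0.8,12.9,0,0,0],[-1,1.5,0.8,12.9,0,0,0]]]'
python3 - <<'E'
from h import *
a=snap('side','s1')['frame'][120:220,195:295];b=snap('top','t1')['frame'][125:225,220:320]
r=lambda i:cv2.resize(i,None,fx=4,fy=4,interpolation=cv2.INTER_CUBIC)
cv2.imwrite('pics/v1.png',np.hstack([r(a),r(b)]))
E
```

```text
time_s: 2.22
eef_pos: [0.5362, -0.0429, 0.1026]
eef_rot: [0.0, 0.781, 0.624, 0.0]
wrist_force: [0.6, -0.3, -0.3]
opening: 0.001
grasp_force: 0.0
```

View pics/v1.png

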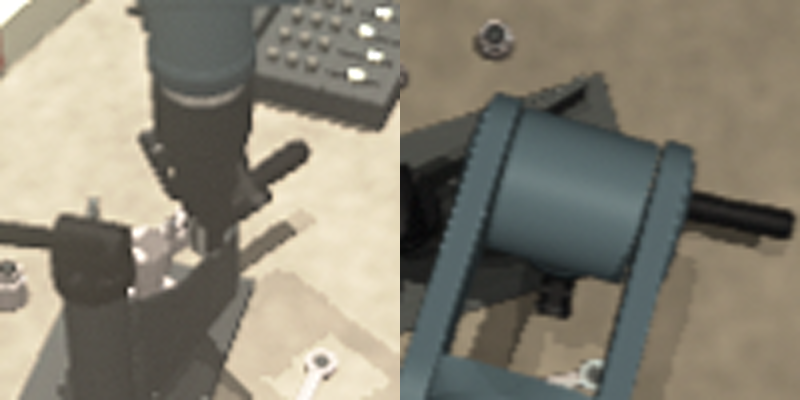

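The fist is just on the near (left) side of the tab, clear of it. Now I'll push across.

```bash
python3 -m handwheel '[[[-1,0,0.6,0,0,0,0],[-1,0,1.2,0,0,0,0],[-1,0,1.6,0,0,0,0],[-1,0,2,0,0,0,0],[-1,0,2.2,0,0,0,0]]]'
python3 -m handwheel '[[[-1,0,0.2,0,0,0,0],[-1,0,0.4,0,0,0,0],[-1,0,0.6,0,0,0,0]]]'
python3 -m handwheel '[[[-1,0,0.2,0,0,0,0],[-1,0,0.4,0,0,0,0]]]'
```

```text
time_s: 2.95
eef_pos: [0.5571, -0.0473, 0.102]
eef_rot: [-0.001, 0.781, 0.624, -0.0]
wrist_force: [-2.4, 2.2, 0.5]
opening: -0.004
grasp_force: 1.4
time_s: 3.32
eef_pos: [0.563, -0.0489, 0.1021]
eef_rot: [-0.0, 0.781, 0.624, -0.0]
wrist_force: [-2.5, 2.5, 0.1]
opening: -0.003
grasp_force: 1.6
time_s: 3.58
eef_pos: [0.5668, -0.0495, 0.1021]
eef_rot: [-0.001, 0.781, 0.624, -0.0]
wrist_force: [-4.0, 4.1, 2.2]
opening: -0.002
grasp_force: 2.4
```

```bash
python3 -m handwheel '[[[-1,0,0.2,0,0,0,0],[-1,0,0.4,0,0,0,0]]]'
python3 -m handwheel '[[[-1,0,0.2,0,0,0,0],[-1,0,0.3,0,0,0,0]]]'
```

```text
time_s: 3.82
eef_pos: [0.5705, -0.05, 0.102]
eef_rot: [-0.001, 0.781, 0.624, -0.0]
wrist_force: [-5.0, 5.2, 3.0]
opening: 0.001
grasp_force: 2.9
time_s: 4.08
eef_pos: [0.5745, -0.0519, 0.1025]
eef_rot: [0.001, 0.781, 0.624, 0.0]
wrist_force: [0.3, 0.3, 0.2]
opening: 0.003
grasp_force: 0.0
```

```bash
python3 -m handwheel '[[[-1,0,0.2,0,0,0,0],[-1,0,0.4,0,0,0,0]]]'
python3 -m handwheel '[[[-1,0,-1,0,0,0,0],[-1,0,-2.5,-1,0,0,0],[-1,-2,-5,-4,0,0,0],[-1,-6,-9,-6,0,0,0],[-1,-11,-11,-6,0,0,0],[-1,-16,-11,-6,0,0,0],[-1,-20,-10,-6,0,0,0],[-1,-20,-10,-6,0,0,0]]]'
python3 - <<'E'
from h import *
b=snap('top','t2')['frame'][135:220,190:325];c=snap('side','s2')['frame'][140:240,200:300]
r=lambda i,f:cv2.resize(i,None,fx=f,fy=f,interpolation=cv2.INTER_CUBIC)
b=r(b,3.4);c=r(c,3.3);h=max(b.shape[0],c.shape[0]);P=lambda i:cv2.copyMakeBorder(i,0,h-i.shape[0],0,0,0)
cv2.imwrite('pics/v2.png',np.hstack([P(b),P(c)]))
E
```

```text
time_s: 4.32
eef_pos: [0.5774, -0.0525, 0.1022]
eef_rot: [-0.0, 0.781, 0.624, -0.001]
wrist_force: [-5.4, 0.9, 2.3]
opening: 0.001
grasp_force: 2.8
time_s: 5.32
eef_pos: [0.436, -0.228, 0.1629]
eef_rot: [0.001, 0.782, 0.623, 0.0]
wrist_force: [0.0, -0.1, -0.3]
opening: 0.003
grasp_force: 0.0
```

View pics/v2.png

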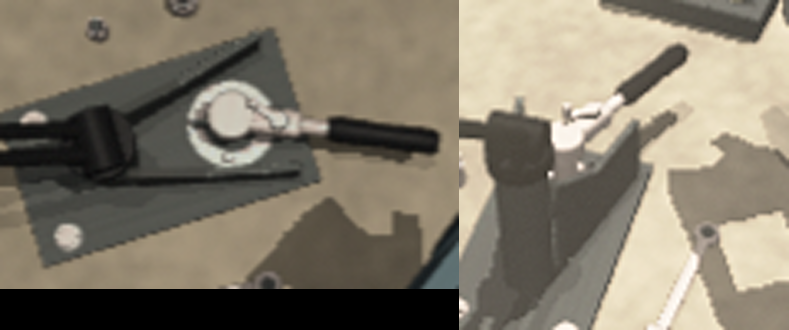

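The lever tab is now on the far (right) side. The handle idled a few degrees anticlockwise and the lug hasn't moved. Next I'll cage the handle between half-open fingers.

```bash
cat >> h.py <<'E'
def hang(c):
    """handle angle (deg) from the dark grip seen from above, with depth"""
    v,u=np.mgrid[140:215,255:330]; P=[]
    n=cv2.undistortPoints(np.stack([u.ravel(),v.ravel()],1).astype(float)[:,None],K(c),c['dist'])[:,0]
    d=c['depth'][140:215,255:330].ravel(); X=(np.c_[n*d[:,None],d]@c['extrinsics'][:3,:3].T)+c['extrinsics'][:3,3]
    dr=c['frame'][140:215,255:330].max(2).ravel()<70; w=X[:,:2]-B; r=np.hypot(*w.T)
    k=dr&(abs(X[:,2]-.085)<.015)&(r>.095)&(r<.18); a=np.degrees(np.arctan2(w[k,1],w[k,0])); return np.median(a),k.sum()
E
python3 - <<'E'
from h import *
print(hang(load('top0')),hang(load('t2')))
a=hang(load('t2'))[0]
for z in(.163,.055): print(rel([*polar(.135,a),z],a+180))
E
```

```text
(np.float64(-103.74480039301767), np.int64(210)) (np.float64(-99.2835391944412), np.int64(210))
([8.69, 11.39, -0.07], [0.0, -0.0, -3.5])
([8.68, 11.39, 10.73], [0.0, -0.0, -3.5])
```

```bash
python3 -m handwheel '[[[0.05,3,4,0,0,0,-3.5],[0.05,6,8,0,0,0,-3.5],[0.05,8.7,11.4,0,0,0,-3.5],[0.05,8.7,11.4,0,0,0,-3.5],[0.05,8.7,11.4,3,0,0,-3.5],[0.05,8.7,11.4,6,0,0,-3.5],[0.05,8.7,11.4,9,0,0,-3.5],[0.05,8.7,11.4,10.7,0,0,-3.5],[0.05,8.7,11.4,10.7,0,0,-3.5]]]'
python3 - <<'E'
from h import *
o=status.get_obs(); p=o['eef_pos'][:2]-B; print(np.hypot(*p),np.degrees(np.arctan2(p[1],p[0])))
# arc rows: from -99 clockwise/anticlockwise
a0=-99.3
for a in list(range(-95,-34,5))+[-103,-108,-112]: print(a,rel([*polar(.135,a),.055],a+180))
E
```

```text
time_s: 6.55
eef_pos: [0.5653, -0.1647, 0.0542]
eef_rot: [-0.001, 0.762, 0.648, -0.001]
wrist_force: [-0.7, -0.5, 0.8]
opening: 0.521
grasp_force: 0.0
0.13418600300738642 -99.75346333442073
-95 ([-0.05, 1.12, -0.09], [-0.2, -0.1, -4.2])
-90 ([0.09, 2.29, -0.09], [-0.2, -0.1, -9.2])
-85 ([0.33, 3.44, -0.09], [-0.2, -0.1, -14.2])
-80 ([0.67, 4.57, -0.1], [-0.2, -0.1, -19.2])
-75 ([1.11, 5.66, -0.1], [-0.1, -0.1, -24.2])
-70 ([1.64, 6.71, -0.1], [-0.1, -0.1, -29.2])
-65 ([2.26, 7.72, -0.1], [-0.1, -0.1, -34.2])
-60 ([2.96, 8.66, -0.11], [-0.1, -0.1, -39.2])
-55 ([3.74, 9.54, -0.11], [-0.1, -0.1, -44.2])
-50 ([4.6, 10.35, -0.11], [-0.1, -0.1, -49.2])
-45 ([5.53, 11.08, -0.11], [-0.1, -0.1, -54.2])
-40 ([6.51, 11.72, -0.11], [-0.1, -0.1, -59.2])
-35 ([7.55, 12.28, -0.11], [-0.1, -0.1, -64.2])
-103 ([-0.05, -0.77, -0.08], [-0.2, -0.0, 3.8])
-108 ([0.08, -1.94, -0.08], [-0.2, -0.0, 8.8])
-112 ([0.25, -2.86, -0.07], [-0.2, -0.0, 12.8])
```

```bash
python3 -m handwheel '[[[0.05,0,1.1,0,0,0,-4.2],[0.05,0.1,2.3,0,0,0,-9.2],[0.05,0.33,3.44,0,0,0,-14.2],[0.05,0.67,4.57,0,0,0,-19.2],[0.05,1.1,5.66,0,0,0,-24.2],[0.05,1.64,6.7,0,0,0,-29.2],[0.05,2.26,7.7,0,0,0,-34.2],[0.05,2.96,8.66,0,0,0,-39.2],[0.05,3.74,9.54,0,0,0,-44.2],[0.05,4.6,10.35,0,0,0,-49.2]]]'
python3 - <<'E'
from h import *
o=status.get_obs(); p=o['eef_pos'][:2]-B; print(np.hypot(*p),np.degrees(np.arctan2(p[1],p[0])),o['wrist_force'])
for a in (-46,-42,-39,-37): print(a,rel([*polar(.135,a),.055],a+180))
E
```

```text
time_s: 7.8
eef_pos: [0.6746, -0.1364, 0.056]
eef_rot: [-0.002, 0.422, 0.907, -0.001]
wrist_force: [-8.5, -0.3, 2.7]
opening: 0.525
grasp_force: 3.3
0.13526181331830284 -50.21032098282081 [-8.53401744 -0.33280115  2.71116789]
-46 ([0.06, 0.99, 0.1], [-0.2, -0.2, -3.9])
-42 ([0.15, 1.93, 0.09], [-0.1, -0.2, -7.9])
-39 ([0.27, 2.63, 0.09], [-0.1, -0.2, -10.9])
-37 ([0.37, 3.09, 0.09], [-0.1, -0.2, -12.9])
```

```bash
python3 -m handwheel '[[[0.05,0.06,1,0,0,0,-3.9],[0.05,0.15,1.9,0,0,0,-7.9],[0.05,0.25,2.5,0,0,0,-10.4]]]'
python3 - <<'E'
from h import *
o=status.get_obs(); p=o['eef_pos'][:2]-B; print(np.hypot(*p),np.degrees(np.arctan2(p[1],p[0])),o['wrist_force'])
c=snap('top','t3'); print(hang(c))
d=snap('side','s3')['frame'][120:240,190:310]
r=lambda i,f:cv2.resize(i,None,fx=f,fy=f,interpolation=cv2.INTER_CUBIC)
cv2.imwrite('pics/v3.png',np.hstack([r(c['frame'][135:235,210:310],4),r(d,400/120)]))
for a in range(-45,-116,-7): print(a,rel([*polar(.135,a),.055],a+180))
E
```

```text
time_s: 8.18
eef_pos: [0.6922, -0.1189, 0.056]
eef_rot: [-0.002, 0.338, 0.941, -0.001]
wrist_force: [-7.9, -1.2, 1.4]
opening: 0.526
grasp_force: 3.2
0.13533188877073177 -39.66145065870343 [-7.85206403 -1.19385044  1.40662513]
(np.float64(-46.15911701419499), np.int64(66))
-45 ([0.1, -1.3, 0.11], [-0.1, -0.1, 5.4])
-52 ([0.36, -2.93, 0.12], [-0.1, -0.1, 12.4])
-59 ([0.81, -4.51, 0.12], [-0.1, -0.1, 19.4])
-66 ([1.45, -6.03, 0.12], [-0.1, -0.1, 26.4])
-73 ([2.28, -7.46, 0.13], [-0.1, -0.1, 33.4])
-80 ([3.27, -8.78, 0.13], [-0.2, -0.1, 40.4])
-87 ([4.41, -9.96, 0.14], [-0.2, -0.1, 47.4])
-94 ([5.69, -11.0, 0.14], [-0.2, -0.1, 54.4])
-101 ([7.09, -11.88, 0.15], [-0.2, -0.1, 61.4])
-108 ([8.58, -12.58, 0.15], [-0.2, -0.0, 68.4])
-115 ([10.15, -13.09, 0.16], [-0.2, -0.0, 75.4])
```

View pics/v3.png

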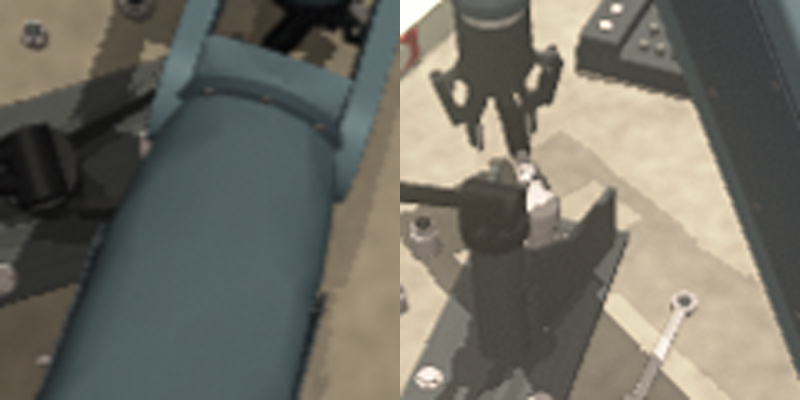

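```bash
python3 -m handwheel '[[[0.05,0.1,-1.3,0,0,0,5.4],[0.05,0.36,-2.93,0,0,0,12.4],[0.05,0.8,-4.5,0,0,0,19.4],[0.05,1.45,-6,0,0,0,26.4],[0.05,2.28,-7.46,0,0,0,33.4],[0.05,3.27,-8.78,0,0,0,40.4],[0.05,4.4,-9.96,0,0,0,47.4],[0.05,5.7,-11,0,0,0,54.4],[0.05,7.1,-11.9,0,0,0,61.4],[0.05,8.6,-12.6,0,0,0,68.4]]]'
python3 - <<'E'
from h import *
o=status.get_obs(); p=o['eef_pos'][:2]-B; print(np.hypot(*p),np.degrees(np.arctan2(p[1],p[0])),o['wrist_force'])
c=snap('top','t4'); print(hang(c))
cv2.imwrite('pics/v4.png',cv2.resize(c['frame'][135:220,200:325],None,fx=5,fy=5,interpolation=cv2.INTER_CUBIC))
for a in range(-104,-60,4): print(a,rel([*polar(.135,a),.055],a+180))
E
```

```text
time_s: 9.52
eef_pos: [0.5479, -0.1619, 0.0574]
eef_rot: [0.002, 0.811, 0.586, 0.001]
wrist_force: [0.6, -0.1, -0.6]
opening: 0.525
grasp_force: 0.2
0.13545041319153048 -107.21034937199052 [ 0.59603928 -0.11071585 -0.63182978]
(np.float64(-122.09853526923713), np.int64(1))
-104 ([0.05, 0.99, 0.17], [0.0, 0.0, -4.5])
-100 ([0.15, 1.93, 0.17], [0.0, 0.0, -8.5])
-96 ([0.33, 2.86, 0.17], [0.0, 0.0, -12.5])
-92 ([0.56, 3.77, 0.17], [0.0, 0.0, -16.5])
-88 ([0.86, 4.66, 0.17], [0.0, 0.0, -20.5])
-84 ([1.22, 5.53, 0.17], [0.0, 0.0, -24.5])
-80 ([1.64, 6.38, 0.17], [0.0, 0.0, -28.5])
-76 ([2.12, 7.19, 0.17], [0.0, 0.0, -32.5])
-72 ([2.66, 7.96, 0.17], [0.0, 0.0, -36.5])
-68 ([3.25, 8.7, 0.17], [0.0, 0.0, -40.5])
-64 ([3.88, 9.39, 0.18], [0.0, 0.0, -44.5])
```

View pics/v4.png

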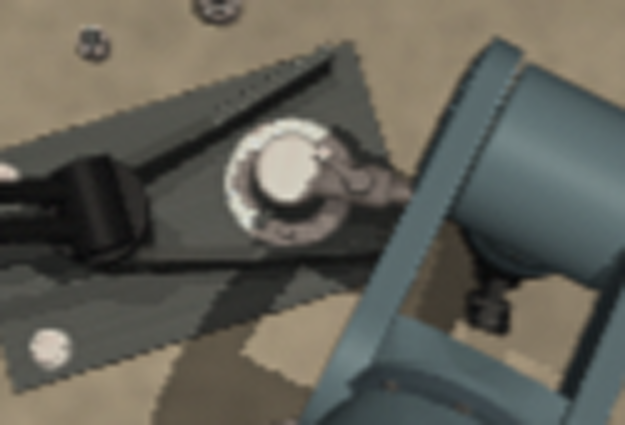

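The pin is at about (285,233). The lug now shows dark at about (258,217), so roughly 25° is left. I'll move forward quickly to before the earliest possible stop, then feel for it.

```bash
cat > chk.py <<'E'
import sys
from h import *
o=status.get_obs(); p=o['eef_pos'][:2]-B; a=np.arctan2(p[1],p[0]); f=-o['wrist_force'][:2]@[-np.sin(a),np.cos(a)]
print('t %.2f r %.4f ang %.2f  F %.2f Fr %.2f'%(o['time_s'],np.hypot(*p),np.degrees(a),f,o['wrist_force'][:2]@[np.cos(a),np.sin(a)]),o['opening'].round(3))
sys.exit(f>float(sys.argv[1]))
E
python3 -m handwheel '[[[0.05,0.05,1,0,0,0,-4.5],[0.05,0.15,1.93,0.05,0,0,-8.5],[0.05,0.33,2.86,0.05,0,0,-12.5],[0.05,0.56,3.77,0.1,0,0,-16.5],[0.05,0.86,4.66,0.1,0,0,-20.5],[0.05,1.2,5.5,0.1,0,0,-24.5]]]'; python3 chk.py 9.5 && python3 -m handwheel '[[[0.05,0,0.12,0,0,0,-0.5],[0.05,0,0.12,0,0,0,-0.5]]]' >/dev/null; python3 chk.py 9.5 && python3 -m handwheel '[[[0.05,0,0.12,0,0,0,-0.5],[0.05,0,0.12,0,0,0,-0.5]]]' >/dev/null; python3 chk.py 9.5
```

```text
time_s: 10.32
eef_pos: [0.6027, -0.1666, 0.0556]
eef_rot: [-0.001, 0.665, 0.747, -0.001]
wrist_force: [-7.2, 0.9, 4.2]
opening: 0.524
grasp_force: 3.4Traceback (most recent call last):
  File "chk.py", line 4, in <module>
    print('t %.2f r %.4f ang %.2f  F %.2f Fr %.2f'%(o['time_s'],np.hypot(*p),np.degrees(a),f,o['wrist_force'][:2]@[np.cos(a),np.sin(a)]),o['opening'].round(3))
                                                                                                                                         ^^^^^^^^^^^^^^^^^^
AttributeError: 'float' object has no attribute 'round'
Traceback (most recent call last):
  File "chk.py", line 4, in <module>
    print('t %.2f r %.4f ang %.2f  F %.2f Fr %.2f'%(o['time_s'],np.hypot(*p),np.degrees(a),f,o['wrist_force'][:2]@[np.cos(a),np.sin(a)]),o['opening'].round(3))
                                                                                                                                         ^^^^^^^^^^^^^^^^^^
AttributeError: 'float' object has no attribute 'round'
Traceback (most recent call last):
  File "chk.py", line 4, in <module>
    print('t %.2f r %.4f ang %.2f  F %.2f Fr %.2f'%(o['time_s'],np.hypot(*p),np.degrees(a),f,o['wrist_force'][:2]@[np.cos(a),np.sin(a)]),o['opening'].round(3))
                                                                                                                                         ^^^^^^^^^^^^^^^^^^
AttributeError: 'float' object has no attribute 'round'
```

```bash
sed -i "s/,o\['opening'\].round(3))/)/" chk.py
python3 chk.py 9.5 && python3 -m handwheel '[[[0.05,0,0.12,0,0,0,-0.5],[0.05,0,0.12,0,0,0,-0.5]]]' >/dev/null &&
python3 chk.py 9.5 && python3 -m handwheel '[[[0.05,0,0.12,0,0,0,-0.5],[0.05,0,0.12,0,0,0,-0.5]]]' >/dev/null &&
python3 chk.py 9.5 && python3 -m handwheel '[[[0.05,0,0.12,0,0,0,-0.5],[0.05,0,0.12,0,0,0,-0.5]]]' >/dev/null &&
python3 chk.py 9.5 && python3 -m handwheel '[[[0.05,0,0.12,0,0,0,-0.5],[0.05,0,0.12,0,0,0,-0.5]]]' >/dev/null &&
python3 chk.py 9.5 && python3 -m handwheel '[[[0.05,0,0.12,0,0,0,-0.5],[0.05,0,0.12,0,0,0,-0.5]]]' >/dev/null &&
python3 chk.py 9.5 && python3 -m handwheel '[[[0.05,0,0.12,0,0,0,-0.5],[0.05,0,0.12,0,0,0,-0.5]]]' >/dev/null &&
python3 chk.py 9.5 && python3 -m handwheel '[[[0.05,0,0.12,0,0,0,-0.5],[0.05,0,0.12,0,0,0,-0.5]]]' >/dev/null &&
python3 chk.py 9.5 && python3 -m handwheel '[[[0.05,0,0.12,0,0,0,-0.5],[0.05,0,0.12,0,0,0,-0.5]]]' >/dev/null &&
python3 chk.py 9.5 && python3 -m handwheel '[[[0.05,0,0.12,0,0,0,-0.5],[0.05,0,0.12,0,0,0,-0.5]]]' >/dev/null &&
python3 chk.py 9.5 && python3 -m handwheel '[[[0.05,0,0.12,0,0,0,-0.5],[0.05,0,0.12,0,0,0,-0.5]]]' >/dev/null &&
python3 chk.py 9.5 && python3 -m handwheel '[[[0.05,0,0.12,0,0,0,-0.5],[0.05,0,0.12,0,0,0,-0.5]]]' >/dev/null &&
python3 chk.py 9.5 && python3 -m handwheel '[[[0.05,0,0.12,0,0,0,-0.5],[0.05,0,0.12,0,0,0,-0.5]]]' >/dev/null ; python3 chk.py 9.5
```

```text
t 10.32 r 0.1349 ang -83.74  F 7.07 Fr -1.64
t 10.32 r 0.1349 ang -83.74  F 7.07 Fr -1.64False
False
```

```bash
sed -i "s/sys.exit(f>float(sys.argv\[1\]))/sys.exit(int(f>float(sys.argv[1])))/" chk.py
python3 chk.py 9.5 && python3 -m handwheel '[[[0.05,0,0.12,0,0,0,-0.5],[0.05,0,0.12,0,0,0,-0.5]]]' >/dev/null &&
python3 chk.py 9.5 && python3 -m handwheel '[[[0.05,0,0.12,0,0,0,-0.5],[0.05,0,0.12,0,0,0,-0.5]]]' >/dev/null &&
python3 chk.py 9.5 && python3 -m handwheel '[[[0.05,0,0.12,0,0,0,-0.5],[0.05,0,0.12,0,0,0,-0.5]]]' >/dev/null &&
python3 chk.py 9.5 && python3 -m handwheel '[[[0.05,0,0.12,0,0,0,-0.5],[0.05,0,0.12,0,0,0,-0.5]]]' >/dev/null &&
python3 chk.py 9.5 && python3 -m handwheel '[[[0.05,0,0.12,0,0,0,-0.5],[0.05,0,0.12,0,0,0,-0.5]]]' >/dev/null &&
python3 chk.py 9.5 && python3 -m handwheel '[[[0.05,0,0.12,0,0,0,-0.5],[0.05,0,0.12,0,0,0,-0.5]]]' >/dev/null &&
python3 chk.py 9.5 && python3 -m handwheel '[[[0.05,0,0.12,0,0,0,-0.5],[0.05,0,0.12,0,0,0,-0.5]]]' >/dev/null &&
python3 chk.py 9.5 && python3 -m handwheel '[[[0.05,0,0.12,0,0,0,-0.5],[0.05,0,0.12,0,0,0,-0.5]]]' >/dev/null &&
python3 chk.py 9.5 && python3 -m handwheel '[[[0.05,0,0.12,0,0,0,-0.5],[0.05,0,0.12,0,0,0,-0.5]]]' >/dev/null &&
python3 chk.py 9.5 && python3 -m handwheel '[[[0.05,0,0.12,0,0,0,-0.5],[0.05,0,0.12,0,0,0,-0.5]]]' >/dev/null &&
python3 chk.py 9.5 && python3 -m handwheel '[[[0.05,0,0.12,0,0,0,-0.5],[0.05,0,0.12,0,0,0,-0.5]]]' >/dev/null &&
python3 chk.py 9.5 && python3 -m handwheel '[[[0.05,0,0.12,0,0,0,-0.5],[0.05,0,0.12,0,0,0,-0.5]]]' >/dev/null ; python3 chk.py 9.5
```

```text
t 10.32 r 0.1349 ang -83.74  F 7.07 Fr -1.64
t 10.57 r 0.1350 ang -83.21  F 5.06 Fr -1.10
t 10.82 r 0.1349 ang -82.79  F 5.91 Fr -1.88
t 11.07 r 0.1349 ang -82.30  F 5.94 Fr -1.32
t 11.32 r 0.1349 ang -81.79  F 5.80 Fr -1.31
t 11.57 r 0.1349 ang -81.29  F 6.01 Fr -1.02
t 11.82 r 0.1349 ang -80.76  F 5.83 Fr -2.33
t 12.07 r 0.1349 ang -80.26  F 6.22 Fr -2.03
t 12.32 r 0.1349 ang -79.75  F 6.47 Fr -2.17
t 12.57 r 0.1349 ang -79.24  F 6.27 Fr -2.09
t 12.82 r 0.1349 ang -78.73  F 6.06 Fr -0.90
t 13.07 r 0.1349 ang -78.21  F 5.93 Fr -2.06
t 13.32 r 0.1349 ang -77.72  F 5.24 Fr -1.44
```

```bash
python3 -m handwheel '[[[0.05,0,0.12,0,0,0,-0.5],[0.05,0,0.12,0,0,0,-0.5]]]' >/dev/null &&
python3 chk.py 9 && python3 -m handwheel '[[[0.05,0,0.12,0,0,0,-0.5],[0.05,0,0.12,0,0,0,-0.5]]]' >/dev/null &&
python3 chk.py 9 && python3 -m handwheel '[[[0.05,0,0.12,0,0,0,-0.5],[0.05,0,0.12,0,0,0,-0.5]]]' >/dev/null &&
python3 chk.py 9 && python3 -m handwheel '[[[0.05,0,0.12,0,0,0,-0.5],[0.05,0,0.12,0,0,0,-0.5]]]' >/dev/null &&
python3 chk.py 9 && python3 -m handwheel '[[[0.05,0,0.12,0,0,0,-0.5],[0.05,0,0.12,0,0,0,-0.5]]]' >/dev/null &&
python3 chk.py 9 && python3 -m handwheel '[[[0.05,0,0.12,0,0,0,-0.5],[0.05,0,0.12,0,0,0,-0.5]]]' >/dev/null &&
python3 chk.py 9 && python3 -m handwheel '[[[0.05,0,0.12,0,0,0,-0.5],[0.05,0,0.12,0,0,0,-0.5]]]' >/dev/null &&
python3 chk.py 9 && python3 -m handwheel '[[[0.05,0,0.12,0,0,0,-0.5],[0.05,0,0.12,0,0,0,-0.5]]]' >/dev/null &&
python3 chk.py 9 && python3 -m handwheel '[[[0.05,0,0.12,0,0,0,-0.5],[0.05,0,0.12,0,0,0,-0.5]]]' >/dev/null &&
python3 chk.py 9 && python3 -m handwheel '[[[0.05,0,0.12,0,0,0,-0.5],[0.05,0,0.12,0,0,0,-0.5]]]' >/dev/null &&
python3 chk.py 9 && python3 -m handwheel '[[[0.05,0,0.12,0,0,0,-0.5],[0.05,0,0.12,0,0,0,-0.5]]]' >/dev/null &&
python3 chk.py 9 && python3 -m handwheel '[[[0.05,0,0.12,0,0,0,-0.5],[0.05,0,0.12,0,0,0,-0.5]]]' >/dev/null &&
python3 chk.py 9 && python3 -m handwheel '[[[0.05,0,0.12,0,0,0,-0.5],[0.05,0,0.12,0,0,0,-0.5]]]' >/dev/null &&
python3 chk.py 9 && python3 -m handwheel '[[[0.05,0,0.12,0,0,0,-0.5],[0.05,0,0.12,0,0,0,-0.5]]]' >/dev/null &&
python3 chk.py 9 && python3 -m handwheel '[[[0.05,0,0.12,0,0,0,-0.5],[0.05,0,0.12,0,0,0,-0.5]]]' >/dev/null &&
python3 chk.py 9 && python3 -m handwheel '[[[0.05,0,0.12,0,0,0,-0.5],[0.05,0,0.12,0,0,0,-0.5]]]' >/dev/null &&
python3 chk.py 9 && python3 -m handwheel '[[[0.05,0,0.12,0,0,0,-0.5],[0.05,0,0.12,0,0,0,-0.5]]]' >/dev/null &&
python3 chk.py 9 && python3 -m handwheel '[[[0.05,0,0.12,0,0,0,-0.5],[0.05,0,0.12,0,0,0,-0.5]]]' >/dev/null &&
python3 chk.py 9 && python3 -m handwheel '[[[0.05,0,0.12,0,0,0,-0.5],[0.05,0,0.12,0,0,0,-0.5]]]' >/dev/null &&
python3 chk.py 9 && python3 -m handwheel '[[[0.05,0,0.12,0,0,0,-0.5],[0.05,0,0.12,0,0,0,-0.5]]]' >/dev/null ; python3 chk.py 9
```

```text
t 13.57 r 0.1349 ang -77.21  F 6.20 Fr -1.30
t 13.82 r 0.1349 ang -76.71  F 5.79 Fr -3.11
t 14.07 r 0.1349 ang -76.19  F 5.23 Fr -3.21
t 14.32 r 0.1349 ang -75.71  F 6.11 Fr -2.60
t 14.57 r 0.1349 ang -75.18  F 5.69 Fr -1.96
t 14.82 r 0.1349 ang -74.68  F 6.16 Fr -3.24
t 15.07 r 0.1349 ang -74.16  F 4.89 Fr -2.67
t 15.32 r 0.1349 ang -73.66  F 5.95 Fr -2.19
t 15.57 r 0.1349 ang -73.14  F 5.66 Fr -2.64
t 15.82 r 0.1349 ang -72.65  F 6.07 Fr -3.45
t 16.07 r 0.1349 ang -72.13  F 5.85 Fr -1.92
t 16.32 r 0.1349 ang -71.64  F 6.92 Fr -2.58
t 16.57 r 0.1349 ang -71.14  F 6.32 Fr -2.40
t 16.82 r 0.1348 ang -70.69  F 5.71 Fr -1.99
t 17.07 r 0.1348 ang -70.26  F 6.81 Fr -2.93
t 17.32 r 0.1348 ang -69.83  F 7.54 Fr -3.48
t 17.57 r 0.1348 ang -69.41  F 9.27 Fr -2.34
t 17.57 r 0.1348 ang -69.41  F 9.27 Fr -2.34
```

```bash
python3 -m handwheel '[[[0.05,0,0.12,0,0,0,-0.5],[0.05,0,0.12,0,0,0,-0.5]]]' >/dev/null &&
python3 chk.py 12 && python3 -m handwheel '[[[0.05,0,0.12,0,0,0,-0.5],[0.05,0,0.12,0,0,0,-0.5]]]' >/dev/null &&
python3 chk.py 12 && python3 -m handwheel '[[[0.05,0,0.12,0,0,0,-0.5],[0.05,0,0.12,0,0,0,-0.5]]]' >/dev/null &&
python3 chk.py 12 && python3 -m handwheel '[[[0.05,0,0.12,0,0,0,-0.5],[0.05,0,0.12,0,0,0,-0.5]]]' >/dev/null &&
python3 chk.py 12 && python3 -m handwheel '[[[0.05,0,0.12,0,0,0,-0.5],[0.05,0,0.12,0,0,0,-0.5]]]' >/dev/null ; python3 chk.py 12; python3 -c "
from h import *
o=status.get_obs();print(o['opening'],o['grasp_force'],o['torque'])"
```

```text
t 17.82 r 0.1347 ang -69.01  F 9.16 Fr -3.40
t 18.07 r 0.1347 ang -68.58  F 10.13 Fr -3.73
t 18.32 r 0.1347 ang -68.17  F 10.88 Fr -4.50
t 18.57 r 0.1346 ang -67.76  F 11.26 Fr -4.79
t 18.82 r 0.1346 ang -67.34  F 11.94 Fr -4.04
0.5273419462897798 6.743431125742063 [-0.24926813  2.14335294 -0.2301684 ]
```

The force is building steadily against the stop, with the handle mid-swing and nowhere near a gusset. I'll take it up to about 14.3 N and hold.

```bash
python3 -m handwheel '[[[0.05,0,0.12,0,0,0,-0.5],[0.05,0,0.12,0,0,0,-0.5]]]' >/dev/null &&
python3 chk.py 13.6 && python3 -m handwheel '[[[0.05,0,0.12,0,0,0,-0.5],[0.05,0,0.12,0,0,0,-0.5]]]' >/dev/null &&
python3 chk.py 13.6 && python3 -m handwheel '[[[0.05,0,0.12,0,0,0,-0.5],[0.05,0,0.12,0,0,0,-0.5]]]' >/dev/null &&
python3 chk.py 13.6 && python3 -m handwheel '[[[0.05,0,0.12,0,0,0,-0.5],[0.05,0,0.12,0,0,0,-0.5]]]' >/dev/null; python3 chk.py 13.6
python3 -m handwheel '[[[0.05,0,0,0,0,0,0],[0.05,0,0,0,0,0,0]]]' >/dev/null; python3 chk.py 14
```

```text
t 19.07 r 0.1345 ang -66.95  F 13.71 Fr -5.27
t 19.07 r 0.1345 ang -66.95  F 13.71 Fr -5.27
t 19.32 r 0.1345 ang -66.94  F 13.35 Fr -4.28
```

```bash
python3 -m handwheel '[[[0.05,0,0.06,0,0,0,0],[0.05,0,0.06,0,0,0,0],[0.05,0,0.06,0,0,0,0]]]' >/dev/null; python3 chk.py 14
python3 -m handwheel '[[[0.05,0,0,0,0,0,0],[0.05,0,0,0,0,0,0],[0.05,0,0,0,0,0,0]]]' >/dev/null; python3 chk.py 14
python3 -m handwheel '[[[0.05,0,0,0,0,0,0],[0.05,0,0,0,0,0,0],[0.05,0,0,0,0,0,0]]]' >/dev/null; python3 chk.py 14
```

```text
t 19.70 r 0.1346 ang -66.77  F 14.62 Fr -5.30
t 20.07 r 0.1346 ang -66.76  F 14.09 Fr -4.93
t 20.45 r 0.1346 ang -66.77  F 14.86 Fr -4.10
```

```bash
python3 -m handwheel '[[[0.05,0,-0.5,0,0,0,2],[0.05,0,-1,0,0,0,4],[0.05,0,-1.6,0,0,0,5],[0.05,0,-1.6,0,0,0,5]]]'; python3 chk.py 14
python3 -m handwheel '[[[0.05,0,0,-3,0,0,0],[0.05,0,0,-7,0,0,0],[0.05,0,0,-12,0,0,0],[0.05,-4,0,-14,0,0,0],[0.05,-9,0,-14,0,0,0],[0.05,-14,0,-14,0,0,0],[0.05,-19,0,-14,0,0,0],[0.05,-24,0,-14,0,0,0],[0.05,-24,0,-14,0,0,0]]]'
python3 - <<'E'
from h import *
c=snap('top','t5'); print(hang(c))
cv2.imwrite('pics/v5.png',cv2.resize(c['frame'][135:220,200:325],None,fx=6,fy=6,interpolation=cv2.INTER_CUBIC))
E
```

```text
time_s: 20.95
eef_pos: [0.6299, -0.1625, 0.055]
eef_rot: [0.001, 0.581, 0.814, 0.0]
wrist_force: [-0.7, -0.2, -0.4]
opening: 0.522
grasp_force: 0.0
t 20.95 r 0.1366 ang -72.15  F 0.71 Fr -0.02
time_s: 22.08
eef_pos: [0.707, -0.3933, 0.1923]
eef_rot: [-0.0, 0.582, 0.813, -0.0]
wrist_force: [-0.1, 1.4, -0.3]
opening: 0.526
grasp_force: 0.0
(np.float64(-76.23655618229171), np.int64(207))
```

View pics/v5.png

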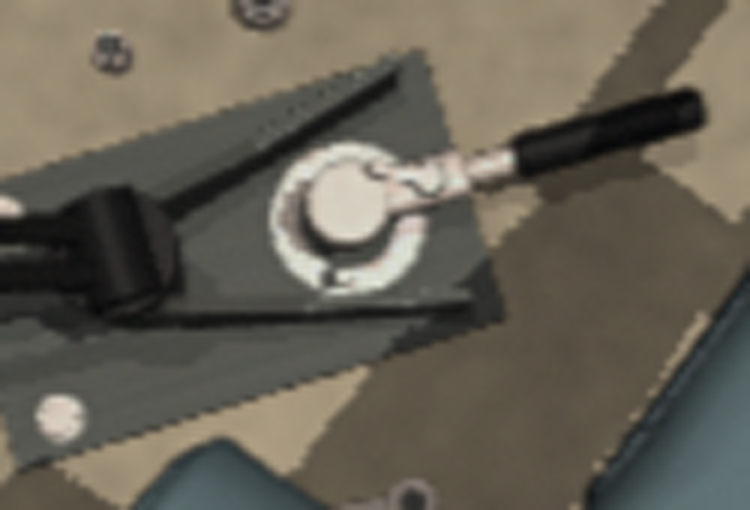

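The lug at about (328,277) is against the pin at about (342,280). The tab is on the loosening side at about (375,172), and the robot is clear of everything.

```bash
python3 -c "
from bench import ctrl
print(ctrl.hand_in())"
```

```text
the job is handed in; nothing more can be done
None
```

The job is handed in: the lever is flipped to the loosening side and left there, and the bolt is backed off until its lug sits on the stop pin, where I held about 14.5 N at the grip for roughly 1 s. It took about 22 s and the arm is clear of everything.

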